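Hold the glass check cell in the beam of the vial-inspection lamp

ROBOT

A 6-joint arm with a two-finger parallel gripper is mounted at the origin on the work surface. World frame = base frame: x ahead of the robot, y to its left, z up, the work surface at z = 0. Lengths are in m, angles in rad, forces in N, time in s.
With the tool pointing down it reaches from about 0.275 to 0.725 m from the base axis. Payload 15.9 kg.
Tool frame: the origin (TCP) lies midway between the tips of the shut fingers; the grasp point (between the pads) lies robot.hold_point_z behind it (robot.hold_point_z is the distance from the TCP to the grasp point, in m); z points along the fingers, y is the line along which they close (so a half turn about z gives the same grasp; the last joint's range is limited). The gripper opens to 85 mm and grips with 20 to 120 N. Pads are 22 mm wide; open, the fingers measure 114 mm over their backs; the gripper's body (76 mm by 85 mm) begins 54 mm behind the grasp point. The pads swing forward as they close: fully open they stand 13 mm farther back than shut.
Start: joints at [1.212, 0.213, -0.034, 1.323, 0, 1.571], TCP at [0.176, 0.468, 0.231] pointing down, gripper open.
Joint ranges: [-2.98, 2.98], [-0.74, 1.72], [-1.14, 1.35], [-2.1, 2.04], [-1.57, 1.44], [-3.14, 3.14]. Speed limits (rad/s): [1.89, 1.89, 2.39, 2.57, 3.14, 3.14].

INTERFACE

Orientations are given as a unit quaternion [x, y, z, w].
In Python, from cell import telemetry, imaging, order, robot gives the robot as it stands. The module is installed in compiled form; this text tells all that it offers.
- The arm moves only by the tool apply_moves, never from a script. Its argument "plan" is a list of rows, each an object with "delta_pos": the shift along the world's x, y, z in cm, a list of three; "spin": the turn about the world's z in degrees; "hand": the gripper's target within -1 to 1 (shut at 1, half-way at 0, fully open at -1). In form: [{"delta_pos": [dx, dy, dz], "spin": spin, "hand": hand}, ...]. A call has 1 to 10 rows; each row shifts and turns the commanded pose from where the row before left it; what a row does not reach is not made up. A row lasts 1/8 s, in which the tool goes at most 62.5 mm and 10.7 degrees, less where a joint would pass 70% of its speed; a pose out of reach is approached as far as the arm can. A call is refused whole if a number of a shift passes 6.25 or a number of a turn 10.7, either way. A call with a gripper value outside its range is refused whole. The fingers move at their own pace and stop on an object; "force" is the grip in N (left out, the last holds). Time passes only in rows, so rows that do not move let the fingers close. It gives the time, the measured TCP pose, the force, the opening and the grip force at its end, in the units of the state.
- telemetry.read_state(): the state, without advancing time (a new reading comes with each control period).
- imaging.grab_frame(name): name is "scene" or "top" or "wrist"; returns (picture, depth): 420x560x3 uint8, red, green, blue; 420x560 float32, m along the optical axis (not along the pixel's ray), 0 where there is no reading.
- imaging.camera_info(name): a dict with "fx", "fy", "cx", "cy" (pixels), "position" and "rotation" of the camera in the world; the wrist camera has in their place "mount" (4x4, takes a point from camera to tool coordinates, whose origin is the TCP and whose axes are the flange's). Camera axes: x right, y down, z forward; pixel columns grow to the right and rows downward; lengths in m; the calibration is good to about 2 mm. A picture is of the moment at which its call begins: read the wrist's pose just before it. camera_info takes no time and is no camera call.
- order.job_done(): hands the job in; it is judged then, once.
Trained networks look in the newest picture that a camera, given by its name, has taken for a name from the list of things; names that differ only in an ending like _2 or _b are one class to them, and where a whole thing is asked for, a point or a joint stands for the part that bears it (a point fixed in the world has none). Each returns a list of dicts, best first, with "confidence" (0 to 1); they miss things now and then, are a little off and sometimes report something else, mostly with a low value. They report only what shows in the picture. A call takes as long as a camera call. They do not tell look-alikes from the thing itself.
- imaging.spot_in(camera, target): "box" ([left, top, right, bottom] in pixels, round what is visible of it).
The state is a dict: "clock": time; "joint_pos": joint angles; "dq": joint speeds; "effort": joint torques, N m; "tool_pos": TCP position; "ee_rot": TCP orientation; "contact_force": force on the tool from outside, world axes, zero at the start; "wrist_torque": the same for the moment, N m; "width": opening from 0.0 (shut) to 1.0 (fully open); "gripper_force": force on a finger pad.
Only numpy, scipy, OpenCV 4.12 (cv2) and the standard library are available. Lean on these libraries where they do the work, as an engineer would, in place of code of your own. Each camera call takes 0.05 s, during which the arm holds its last target. There are 200 camera calls.

TASK

Check the vial-inspection lamp before the clinic session: slide the lamp's shutter fully open, then take the plain glass check cell (the one without a stopper) out of the rack, touching it only on its two frosted faces, never on the clear ones. Hold it upright in the light path between the lamp and the screen, clear faces square to the light, so that the beam passes through the middle of its lower half, without the cell touching the lamp, the shutter or the screen and without disturbing the other cells or things on the table. Finish while still holding it there, steady and in mid-air, with the shutter left open.

Things in the scene. Friction and masses are not known exactly. Their poses are not given: they have to be found in the camera images.
- lamp: inspection lamp, fixed: grey base plate 110 (x) by 300 mm (y), 14 mm thick (local y -110 to 190 mm). Origin on the table under the beam axis; z up; local +y points to the lamp house. The light runs along local -y at local x = 0, 85 mm above the table. It stands left or right, the rack on the other side; local x points away from the robot within 0.25 rad
- beam_mid (a point): point on the beam axis midway between the shutter rails and the screen, 85 mm above the table and 71 mm above the base plate; axes those of the lamp: the light runs along its y axis, z up. The free gap reaches 66 mm from here towards the lamp and 68 mm towards the screen
- lamp_house (a point): centre of the top of the white finned lamp house, 80 (x) by 85 mm (y), 125 mm above the table; axes those of the lamp. A black lens barrel, 39 mm in diameter, juts out of its front (local -y) on the beam axis and ends in the slide shutter's rails (local x -24 to 64 mm, y 58 to 69 mm from the lamp's origin, top 112 mm above the table)
- screen_top (a point): middle of the top edge of the white upright screen, 104 mm wide (x) and 4 mm thick, top 133 mm above the table; a thin black ring on it marks where the beam meets it; axes those of the lamp
- shutter (a joint): travel of the slide shutter in m: 0 closed (blade over the lens), 0.042 fully open at its stop; it opens along the lamp's local +x, moves stiffly (about 1.5 N of friction) and stays where it is left; it starts shut or up to 6 mm open
- shutter_knob (a point): centre of the top of the shutter's upright round black knob, 12 mm in diameter, its top 139 mm above the table; its 27 mm stand clear above the rails; axes those of the lamp. It moves with the shutter along the lamp's local x; the lamp house front is 42 mm behind it (local +y)
- rack: white plastic rack, fixed, 225 mm (x) by 75 mm (y) by 35 mm high, origin under its centre, with four wells in one row along its x at -82.5, -27.5, 27.5 and 82.5 mm, each 26.6 mm square and 22 mm deep (floor 13 mm above the table); the cells stand in them with their x axis along the rack's x, so their clear faces look along the row and their frosted faces to its sides; the well at 27.5 mm is empty
- check_cell: plain solid-glass check cell, flat top, no stopper: 25 mm square, 60 mm high, about 90 g, origin at the centre of its foot, z up. Its two frosted whitish faces look along local +y and -y, 25 mm apart: grip these. Its two clear polished faces look along local +x and -x; the light is to pass along local x. In the rack its top 38 mm stand out; it may be in any of the three occupied wells
- cell_window (a point): point inside the check cell on its centre line, 15 mm above its foot, where the beam should pass; axes those of the cell
- spare_a: stoppered sample cell, same glass body as the check cell but with a white lid plate and round stopper (76 mm high in all) on top; origin at the centre of its foot. Stands in the rack, leave alone
- spare_b: second stoppered sample cell, like spare_a; leave alone
- vial_a: small glass vial, 24 mm diameter, 51 mm high, standing on the table beside the rack, on its local +y side, 90 to 100 mm from its row of wells; origin at the centre of its foot; leave alone
- vial_b: another such vial, standing just beyond the screen end of the lamp's base; leave alone
- tape_roll: roll of paper tape, 66 mm diameter, 25 mm high, lying on the table in front of the lamp's base; origin under its centre; leave alone
- sanitizer: pump bottle of hand sanitizer, 72 mm diameter, 187 mm high, at the right; origin at the centre of its foot; leave alone
- swab_jar: white jar, 72 mm diameter, 95 mm high, at the far side of the table; origin at the centre of its foot; leave alone
Things that resemble listed ones, but are neither listed nor needed, are in the scene too. Leave any yellow look-alike of the check_cell alone.

How it is judged:
On the way, in this order (a step that is already met when the one before it is completed fails the run):
1. the lamp's shutter is fully open (value of joint shutter above 0.037 m), for 0.2 s.
2. the check cell is lifted clear of the rack, held by its two frosted faces (z of check_cell in the frame of rack above 0.04 m and contact force between the fingers and check_cell_c1 above 0.5 N and contact force between the fingers and check_cell_c2 above 0.5 N and value of joint shutter above 0.037 m), for 0.2 s.
At the end, for the whole second after the job is handed in: Shutter open over 37 mm; the check cell held in mid-air by both frosted faces, touching nothing else, still, upright and square within 0.12 rad, beam within 5 mm of its centre line and 7 to 23 mm above its foot, within 45 mm of mid-gap; stoppered cells within 15 mm of where they stood (value of joint shutter above 0.037 m and x of cell_window in the frame of beam_mid between -0.005 and 0.005 m and z of cell_window in the frame of beam_mid between -0.008 and 0.008 m and y of cell_window in the frame of beam_mid between -0.045 and 0.045 m and angle between check_cell's own z axis and vertical below 0.12 rad and angle between the x axis of check_cell and the y axis of beam_mid, either way round below 0.12 rad and contact force between the fingers and check_cell_c1 above 0.5 N and contact force between the fingers and check_cell_c2 above 0.5 N and contact force between check_cell and lamp below 0.2 N and linear speed of check_cell below 0.02 m/s and distance of each of spare_a, spare_b from where it was at the start of the episode below 0.015 m); the arm keeps its last pose, push and grip.
It fails at once if the robot touches the check cell elsewhere than on its frosted faces (contact force between any of the fingers, the arm and check_cell_c0 above 0.3 N).
It fails at once if the check cell knocks against the lamp, its shutter or its screen (contact force between check_cell and lamp above 0.5 N).
It fails at once if a stoppered cell is moved (distance of any of spare_a, spare_b from where it was at the start of the episode above 0.015 m).
It fails at once if a bystander is pushed away or knocked over (distance of any of vial_a, vial_b, tape_roll, sanitizer, swab_jar from where it was at the start of the episode above 0.03 m or angle between any of vial_a, vial_b, tape_roll, sanitizer, swab_jar's own z axis and vertical above 0.4 rad).
It also fails if it takes over 51 s, if anything falls off the work surface, if the arm or the gripper's body presses on something with over 40 N, if the wrist force passes 120 N, or if a joint passes its speed limit or range.

## Working session

There is one attempt and no reset: what is moved stays moved. The work goes in short steps, Python scripts to look and compute and a tool call to move; the robot and the scene stay as the last step left them, time stands still between calls to the robot, and variables do not carry over. Pictures are saved under pics/ and viewed, at most 10 in all, crops included, and the job is handed in when it is done.

Besides the shell and the picture viewer there is one more tool, called after "Emit:" as name([rows], argument=value, ...), one row to a line, values as JSON. apply_moves: Moves the arm, as the interface text tells. Its arguments: {"type":"object","properties":{"plan":{"type":"array"},"force":{"type":"number"}},"required":["plan"]}

```bash
mkdir -p pics; cat > h.py <<'E'
import numpy as np, cv2
from cell import telemetry, imaging, order, robot
from scipy.spatial.transform import Rotation as R
def pose(cam):
    i=imaging.camera_info(cam)
    if cam=='wrist':
        s=telemetry.read_state(); T=np.eye(4); T[:3,:3]=R.from_quat(s['ee_rot']).as_matrix(); T[:3,3]=s['tool_pos']
        T=T@np.array(i['mount']); return i,T[:3,:3],T[:3,3]
    r=np.array(i['rotation']); 
    if r.shape!=(3,3): r=R.from_quat(r).as_matrix()
    return i,r,np.array(i['position'])
def cloud(cam):
    i,r,p=pose(cam); im,d=imaging.grab_frame(cam)
    v,u=np.mgrid[:420,:560]
    P=np.stack([(u-i['cx'])/i['fx']*d,(v-i['cy'])/i['fy']*d,d],-1)@r.T+p
    P[d==0]=np.nan
    return im,P
def save(n,im): cv2.imwrite('pics/'+n,im[:,:,::-1])
def ray(cam,u,v,z):
    i,r,p=pose(cam); k=r@np.array([(u-i['cx'])/i['fx'],(v-i['cy'])/i['fy'],1]); return p+k*(z-p[2])/k[2]
E
python3 - <<'E'
from h import *
print(robot.hold_point_z, telemetry.read_state()['ee_rot'])
for c in ('top','scene'):
    im,P=cloud(c); save(c+'.png',im); np.savez(c+'.npz',im=im,P=P)
    for t in ('lamp','lamp_house','screen_top','shutter_knob','rack','check_cell','spare_a','vial_a','tape_roll','sanitizer'):
        for b in imaging.spot_in(c,t)[:4]:
            x=np.array(b['box']); u,v=(x[0]+x[2])/2,(x[1]+x[3])/2
            print(c,t,round(b['confidence'],2),x.round().astype(int),P[int(v),int(u)].round(3))
E
```

```text
0.0187 [ 1.78410680e-01  9.83955947e-01 -5.60334320e-04 -9.44985891e-05]
top lamp 0.96 [122 191 229 242] [0.566 0.268 0.019]
top lamp 0.43 [320 236 331 243] [ 0.486 -0.194  0.075]
top lamp_house 0.94 [120 192 231 244] [0.564 0.27  0.011]
top lamp_house 0.55 [314 198 324 208] [ 0.593 -0.174  0.086]
top screen_top 0.98 [123 191 231 246] [0.56  0.265 0.018]
top check_cell 0.72 [312 197 322 208] [ 0.595 -0.171  0.09 ]
top check_cell 0.67 [360 222 369 238] [ 0.513 -0.313  0.059]
top check_cell 0.42 [323 233 333 242] [ 0.491 -0.202  0.078]
top vial_a 0.68 [321 235 332 244] [ 0.486 -0.197  0.072]
top vial_a 0.46 [225 236 234 240] [0.494 0.097 0.043]
top tape_roll 0.83 [177 247 200 264] [0.445 0.228 0.003]
top sanitizer 0.43 [123 191 230 246] [0.56  0.265 0.018]
scene lamp 0.88 [324 130 448 204] [0.542 0.284 0.017]
scene lamp_house 0.9 [325 130 445 202] [0.534 0.287 0.017]
scene screen_top 0.79 [326 130 448 202] [0.536 0.294 0.011]
scene screen_top 0.43 [193 186 270 268] [ 0.529 -0.189  0.03 ]
scene shutter_knob 0.69 [390 142 402 166] [0.567 0.276 0.094]
scene rack 0.89 [191 186 270 267] [ 0.527 -0.191  0.029]
scene check_cell 0.84 [174 231 193 256] [ 0.531 -0.313  0.046]
scene check_cell 0.72 [211 200 232 220] [ 0.498 -0.198  0.069]
scene spare_a 0.66 [240 227 255 247] [ 0.607 -0.18   0.075]
scene spare_a 0.52 [200 185 213 207] [ 0.45  -0.217  0.078]
scene vial_a 0.66 [326 130 445 200] [0.53  0.291 0.015]
scene vial_a 0.51 [254 195 263 211] [ 0.501 -0.1    0.037]
scene tape_roll 0.45 [345 141 362 162] [0.438 0.244 0.011]
scene sanitizer 0.87 [ 93 228 139 303] [ 0.575 -0.459  0.128]
scene sanitizer 0.44 [389 139 399 167] [0.564 0.275 0.095]
```

```bash
python3 - <<'E'
import cv2
a=cv2.imread('pics/top.png')[170:290,100:400]; b=cv2.imread('pics/scene.png')[115:315,80:460]
cv2.imwrite('pics/t1.png',cv2.resize(a,(750,300),interpolation=cv2.INTER_CUBIC)); cv2.imwrite('pics/s1.png',cv2.resize(b,(760,400),interpolation=cv2.INTER_CUBIC))
E
```

```text
(no output)
```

View pics/t1.png

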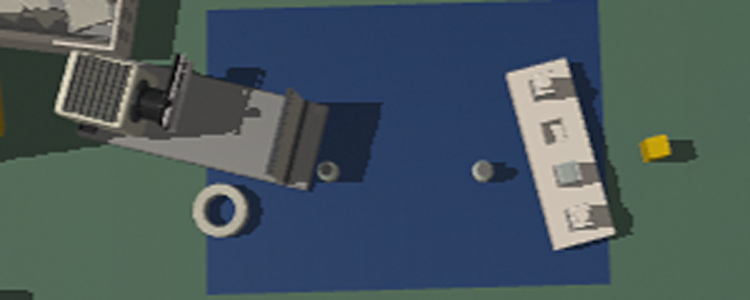

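View pics/s1.png

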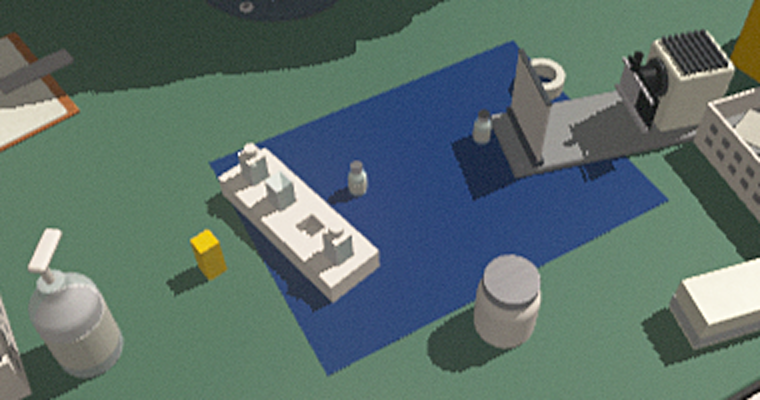

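The pictures agree with each other. In top-crop pixels, the lamp is at left with its house at (100,90), the knob near (180,75) and the screen near (290,140). The rack is at right, with stoppered cells at (543,85) and (580,215). The empty well is at (553,130), and the plain check cell is at (568,172), which is the well at rack x = -27.5. The yellow look-alike is at (655,148).

```bash
python3 - <<'E'
from h import *
C=[np.load(c+'.npz') for c in ('top','scene')]
def rect(p):
    return cv2.minAreaRect((p[:,:2]*1000).astype(np.float32))
for n,c in zip(('top','scene'),C):
    P=c['P'].reshape(-1,3); P=P[~np.isnan(P).any(1)]
    def sel(x,y,z): return P[(P[:,0]>x[0])&(P[:,0]<x[1])&(P[:,1]>y[0])&(P[:,1]<y[1])&(P[:,2]>z[0])&(P[:,2]<z[1])]
    for nm,a in dict(rack=((.4,.68),(-.28,-.12),(.028,.042)),base=((.4,.72),(.05,.45),(.009,.02)),house=((.5,.72),(.25,.5),(.118,.13)),screen=((.4,.7),(.08,.22),(.10,.14)),knob=((.5,.72),(.2,.35),(.116,.145)),vialb=((.45,.53),(.05,.13),(.02,.06)),vial=((.45,.53),(-.13,-.07),(.02,.06)),cell=((.47,.52),(-.23,-.17),(.06,.08)),sp1=((.41,.47),(-.25,-.17),(.05,.08)),sp2=((.57,.63),(-.22,-.14),(.05,.08)),tape=((.38,.5),(.17,.3),(.015,.03))).items():
        s=sel(*a)
        if len(s)>3: print(n,nm,len(s),s.mean(0).round(3),'rect',np.round(rect(s)[0]),np.round(rect(s)[1]),round(rect(s)[2],1), 'zmax',s[:,2].max().round(3))
E
```

```text
top rack 1373 [ 0.513 -0.192  0.035] rect [ 515. -192.] [225.  76.] 14.5 zmax 0.042
top base 1840 [0.549 0.225 0.014] rect [560. 251.] [315. 395.] 0.2 zmax 0.02
top house 438 [0.586 0.356 0.123] rect [581. 333.] [129.  77.] 77.1 zmax 0.13
top screen 130 [0.532 0.139 0.125] rect [533. 139.] [  8. 104.] 75.6 zmax 0.139
top knob 251 [0.582 0.328 0.122] rect [580. 309.] [81. 83.] 90.0 zmax 0.143
top vialb 49 [0.494 0.094 0.04 ] rect [499. 105.] [47. 22.] 69.0 zmax 0.057
top vial 48 [ 0.493 -0.096  0.04 ] rect [495. -97.] [22. 22.] 89.3 zmax 0.054
top cell 73 [ 0.488 -0.198  0.072] rect [ 488. -199.] [25. 25.] 14.2 zmax 0.08
top sp1 52 [ 0.434 -0.211  0.073] rect [ 434. -212.] [25. 25.] 14.1 zmax 0.08
top sp2 52 [ 0.592 -0.17   0.072] rect [ 594. -171.] [25. 25.] 12.9 zmax 0.08
top tape 243 [0.452 0.223 0.023] rect [464. 220.] [ 66. 101.] 66.9 zmax 0.03
scene rack 1692 [ 0.528 -0.194  0.036] rect [ 514. -192.] [229.  77.] 14.5 zmax 0.042
scene base 2087 [0.565 0.223 0.015] rect [548. 245.] [340. 201.] 60.0 zmax 0.02
scene house 597 [0.588 0.351 0.123] rect [582. 333.] [131.  78.] 76.8 zmax 0.13
scene screen 261 [0.536 0.137 0.122] rect [532. 139.] [  9. 108.] 76.3 zmax 0.137
scene knob 350 [0.585 0.324 0.123] rect [583. 308.] [84. 82.] 90.0 zmax 0.143
scene vialb 93 [0.499 0.092 0.038] rect [497.  92.] [22. 20.] 30.2 zmax 0.054
scene vial 103 [ 0.498 -0.099  0.039] rect [496. -98.] [21. 21.] 59.5 zmax 0.056
scene cell 130 [ 0.491 -0.2    0.072] rect [ 488. -200.] [27. 26.] 16.0 zmax 0.078
scene sp1 136 [ 0.441 -0.214  0.068] rect [ 435. -213.] [29. 27.] 14.6 zmax 0.08
scene sp2 148 [ 0.601 -0.174  0.069] rect [ 595. -172.] [27. 26.] 13.3 zmax 0.08
scene tape 155 [0.453 0.238 0.025] rect [461. 236.] [40. 86.] 75.9 zmax 0.03
```

Emit:
apply_moves([
  {"delta_pos": [4.8,-2.4,0.4],"spin": -10.4,"hand": -1},
  {"delta_pos": [4.8,-2.4,0.4],"spin": -10.4,"hand": -1},
  {"delta_pos": [4.8,-2.4,0.4],"spin": -10.4,"hand": -1},
  {"delta_pos": [4.8,-2.4,0.4],"spin": -10.4,"hand": -1},
  {"delta_pos": [4.8,-2.4,0.4],"spin": -10.4,"hand": -1},
  {"delta_pos": [4.8,-2.4,0.4],"spin": -10.4,"hand": -1},
  {"delta_pos": [4.8,-2.4,0.4],"spin": -10.4,"hand": -1},
  {"delta_pos": [4.8,-2.4,0.4],"spin": -10.4,"hand": -1},
  {"delta_pos": [0,0,0],"spin": 0,"hand": -1},
  {"delta_pos": [0,0,0],"spin": 0,"hand": -1},
])

```text
clock: 2.35
tool_pos: [0.5594, 0.2762, 0.263]
ee_rot: [0.786, 0.618, -0.0, -0.0]
contact_force: [0.3, -0.3, 0.2]
width: 1.0
gripper_force: 0.0
```

```bash
python3 - <<'E'
from h import *
s=telemetry.read_state(); print(s['clock'],s['tool_pos'],R.from_quat(s['ee_rot']).as_matrix()[:,1],s['joint_pos'])
im,P=cloud('wrist'); save('w1.png',im); np.savez('w1.npz',im=im,P=P)
for t in ('shutter_knob','lamp_house','screen_top'):
    for b in imaging.spot_in('wrist',t)[:2]:
        x=np.array(b['box']).astype(int); print(t,b['confidence'],x)
        q=P[x[1]:x[3],x[0]:x[2]].reshape(-1,3); q=q[~np.isnan(q).any(1)]
        if t=='shutter_knob': h=q[q[:,2]>.133]; print(len(h),h.mean(0) if len(h) else 0, 'ray',ray('wrist',(x[0]+x[2])/2,(x[1]+x[3])/2,.139))
E
```

```text
2.35 [0.55938052 0.27615747 0.2629974 ] [ 9.71480362e-01 -2.37119365e-01 -5.58665236e-04] [4.58485397e-01 4.88688925e-01 4.36437846e-01 1.51911352e+00
 1.91800701e-04 2.26868122e+00]
shutter_knob 0.93 [267 187 312 206]
153 [0.56968162 0.27477177 0.13869325] ray [0.56847601 0.27752211 0.139     ]
lamp_house 0.57 [237  43 352 329]
screen_top 0.92 [238  45 352 329]
```

View pics/w1.png

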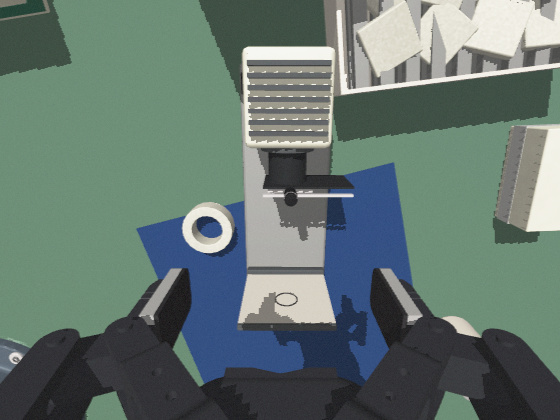

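The wrist view shows the house at (288,100), the knob at (291,197) on the white rail, the screen below with its ring at (286,299), and the tape at (208,228). Next I'll fit the lamp axes from this view.

```bash
python3 - <<'E'
from h import *
c=np.load('w1.npz'); P=c['P']
def box(u0,u1,v0,v1,z0,z1):
    q=P[v0:v1,u0:u1].reshape(-1,3); return q[(q[:,2]>z0)&(q[:,2]<z1)]
def rec(q): return cv2.minAreaRect((q[:,:2]*1000).astype(np.float32))
h=box(236,342,40,150,.119,.131); print('house',rec(h),h.mean(0))
s=box(230,345,300,335,.125,.14); print('screen',rec(s),s.mean(0),len(s))
k=box(278,304,185,210,.135,.142); print('knob',rec(k),k.mean(0))
r=box(255,360,172,200,.108,.115); print('rails',rec(r),len(r))
hc,sc=np.array(rec(h)[0])/1000,np.array(rec(s)[0])/1000
d=hc-sc; print('len',np.linalg.norm(d),'dir deg',np.degrees(np.arctan2(d[1],d[0])))
y=d/np.linalg.norm(d); x=np.array([y[1],-y[0]])
o=sc+.078*y; print('origin',o,'beam_mid',sc+.070*y,'x',x,'knob local',(x@(k.mean(0)[:2]-o),y@(k.mean(0)[:2]-o)))
E
```

```text
house ((587.918212890625, 356.60650634765625), (78.21217346191406, 72.91712188720703), 76.11294555664062) [0.58769508 0.35838126 0.12397898]
screen ((533.6865844726562, 138.0298614501953), (9.350709915161133, 103.79129791259766), 76.24388885498047) [0.53403744 0.13880685 0.13178407] 980
knob ((569.66064453125, 274.0311584472656), (10.78007984161377, 11.508612632751465), 26.543148040771484) [0.56958931 0.27440953 0.13916034]
rails ((587.0380859375, 270.57403564453125), (10.66431713104248, 88.1014175415039), 76.14250946044922) 558
len 0.2252039502661873 dir deg 76.06557835752228
origin [0.55246986 0.21373448] beam_mid [0.55054337 0.2059699 ] x [ 0.97057198 -0.24081118] knob local (np.float64(0.002004431470579903), np.float64(0.06301206287508368))
```

Emit:
apply_moves([
  {"delta_pos": [1.0,-0.2,-3],"spin": 0,"hand": -0.3},
  {"delta_pos": [0,0,-3],"spin": 0,"hand": -0.3},
  {"delta_pos": [0,0,-3],"spin": 0,"hand": -0.3},
  {"delta_pos": [0,0,-3],"spin": 0,"hand": -0.3},
  {"delta_pos": [0,0,-2.4],"spin": 0,"hand": -0.3},
  {"delta_pos": [0,0,0],"spin": 0,"hand": -0.3},
  {"delta_pos": [0,0,0],"spin": 0,"hand": 1},
  {"delta_pos": [0,0,0],"spin": 0,"hand": 1},
  {"delta_pos": [0,0,0],"spin": 0,"hand": 1},
  {"delta_pos": [0,0,0],"spin": 0,"hand": 1},
], force=20)

```text
clock: 3.8
tool_pos: [0.57, 0.2745, 0.1204]
ee_rot: [0.787, 0.617, 0.001, 0.0]
contact_force: [-1.3, 0.3, 6.0]
width: 0.129
gripper_force: 19.8
```

Emit:
apply_moves([
  {"delta_pos": [0.68,-0.17,0.1],"spin": 0,"hand": 1},
  {"delta_pos": [0.68,-0.17,0],"spin": 0,"hand": 1},
  {"delta_pos": [0.68,-0.17,0],"spin": 0,"hand": 1},
  {"delta_pos": [0.68,-0.17,0],"spin": 0,"hand": 1},
  {"delta_pos": [0.68,-0.17,0],"spin": 0,"hand": 1},
  {"delta_pos": [0.68,-0.17,0],"spin": 0,"hand": 1},
  {"delta_pos": [0,0,0],"spin": 0,"hand": 1},
  {"delta_pos": [0,0,0],"spin": 0,"hand": 1},
])

```text
clock: 4.8
tool_pos: [0.6078, 0.265, 0.1204]
ee_rot: [0.786, 0.618, -0.001, -0.002]
contact_force: [-23.5, 10.1, 12.9]
width: 0.125
gripper_force: 22.0
```

Emit:
apply_moves([
  {"delta_pos": [-0.2,0.05,0],"spin": 0,"hand": -1},
  {"delta_pos": [0,0,0],"spin": 0,"hand": -1},
  {"delta_pos": [0,0,1],"spin": 0,"hand": -1},
  {"delta_pos": [0,0,3],"spin": 0,"hand": -1},
  {"delta_pos": [0,0,5],"spin": 0,"hand": -1},
  {"delta_pos": [0,-2,5],"spin": 0,"hand": -1},
  {"delta_pos": [0,0,0],"spin": 0,"hand": -1},
])

```text
clock: 5.68
tool_pos: [0.6102, 0.2437, 0.2653]
ee_rot: [0.787, 0.617, 0.003, 0.001]
contact_force: [-0.0, 0.2, 0.1]
width: 1.001
gripper_force: 0.0
```

```bash
python3 - <<'E'
from h import *
im,P=cloud('wrist'); save('w2.png',im); print(telemetry.read_state()['tool_pos'])
o=np.array([.5524,.2137]); x=np.array([.9706,-.2408]); y=np.array([.2408,.9706])
for b in imaging.spot_in('wrist','shutter_knob')[:2]:
    u=np.array(b['box']).astype(int); q=P[u[1]:u[3],u[0]:u[2]].reshape(-1,3); q=q[q[:,2]>.134]
    if len(q): m=q.mean(0); print(b['confidence'],len(q),m,'local',x@(m[:2]-o),y@(m[:2]-o))
E
```

```text
[0.60950063 0.24406766 0.26262469]
0.55 151 [0.60808318 0.26486933 0.13892734] local 0.04172451761272669 0.06307345687498667
```

Emit:
apply_moves([
  {"delta_pos": [-1.5,-5.5,0],"spin": -7.7,"hand": -1},
  {"delta_pos": [-1.5,-5.5,0],"spin": -7.7,"hand": -1},
  {"delta_pos": [-1.5,-5.5,0],"spin": -7.7,"hand": -1},
  {"delta_pos": [-1.5,-5.5,0],"spin": -7.7,"hand": -1},
  {"delta_pos": [-1.5,-5.5,0],"spin": -7.7,"hand": -1},
  {"delta_pos": [-1.5,-5.5,0],"spin": -7.7,"hand": -1},
  {"delta_pos": [-1.5,-5.5,0],"spin": -7.7,"hand": -1},
  {"delta_pos": [-1.5,-5.5,0],"spin": -7.7,"hand": -1},
  {"delta_pos": [0,0,0],"spin": 0,"hand": -1},
  {"delta_pos": [0,0,0],"spin": 0,"hand": -1},
])

```text
clock: 7.02
tool_pos: [0.4881, -0.1952, 0.2595]
ee_rot: [0.992, 0.128, -0.001, -0.0]
contact_force: [0.5, 0.8, 0.0]
width: 0.999
gripper_force: 0.0
```

```bash
python3 - <<'E'
from h import *
s=telemetry.read_state(); m=R.from_quat(s['ee_rot']).as_matrix(); print(s['tool_pos'],np.degrees(np.arctan2(m[1,1],m[0,1])),m[:,2])
im,P=cloud('wrist'); save('w3.png',im); np.savez('w3.npz',im=im,P=P)
for t in ('check_cell','spare_a','rack'):
    for b in imaging.spot_in('wrist',t)[:4]:
        u=np.array(b['box']).astype(int); q=P[u[1]:u[3],u[0]:u[2]].reshape(-1,3); q=q[q[:,2]>(.066 if t!='rack' else .03)]; q=q[q[:,2]<.09]
        print(t,round(b['confidence'],2),u,len(q),q.mean(0).round(4) if len(q) else 0,cv2.minAreaRect((q[:,:2]*1000).astype(np.float32)) if len(q)>5 else 0)
q=P.reshape(-1,3);q=q[(abs(q[:,2]-.035)<.005)&(abs(q[:,1]+.192)<.09)&(abs(q[:,0]-.51)<.14)]; print('rack',cv2.minAreaRect((q[:,:2]*1000).astype(np.float32)))
E
```

```text
[ 0.48807569 -0.19520159  0.25950676] -75.335491036786 [-1.31035994e-03  7.59917037e-04 -9.99998853e-01]
check_cell 0.92 [359 161 399 193] 0 0 0
check_cell 0.86 [273 168 293 196] 443 [ 0.4897 -0.1989  0.0731] ((489.3521423339844, -198.95494079589844), (23.492027282714844, 20.731660842895508), 15.1756591796875)
check_cell 0.53 [271  62 297  91] 642 [ 0.5941 -0.1726  0.0809] ((594.6469116210938, -172.71566772460938), (24.211355209350586, 23.35602378845215), 14.475420951843262)
spare_a 0.74 [270  59 298  95] 695 [ 0.5947 -0.173   0.0806] ((595.211669921875, -173.125732421875), (25.09465217590332, 24.455913543701172), 14.538374900817871)
spare_a 0.66 [272 212 296 243] 467 [ 0.4402 -0.2133  0.0798] ((437.25115966796875, -214.47630310058594), (22.61765480041504, 24.815950393676758), 14.926711082458496)
rack 0.69 [249  49 318 244] 11841 [ 0.5251 -0.1913  0.042 ] ((515.1419067382812, -194.2037811279297), (224.80474853515625, 75.19119262695312), 14.570845603942871)
rack ((507.6696472167969, -165.38082885742188), (224.85787963867188, 134.67724609375), 14.50817584991455)
```

View pics/w3.png

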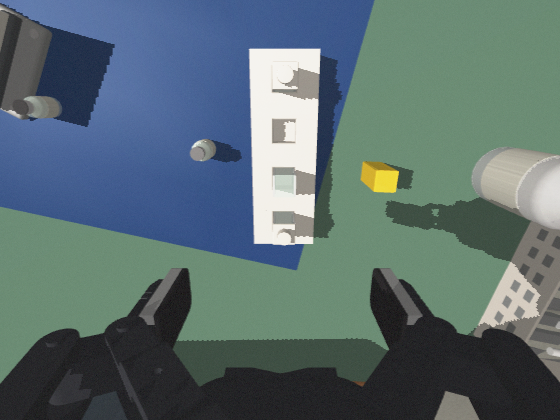

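The rack is upright at columns 249–318. The check cell, flat and greenish, is at (285,181), between the empty well (284,130) and the near stoppered cell (284,235). The yellow look-alike is outside at (379,177).

Emit:
apply_moves([
  {"delta_pos": [0.04,-0.45,-3.5],"spin": 0,"hand": -1},
  {"delta_pos": [0,0,-3.5],"spin": 0,"hand": -1},
  {"delta_pos": [0,0,-3.5],"spin": 0,"hand": -1},
  {"delta_pos": [0,0,-3.5],"spin": 0,"hand": -1},
  {"delta_pos": [0,0,-3.5],"spin": 0,"hand": -0.5},
  {"delta_pos": [0,0,-2.5],"spin": 0,"hand": -0.3},
  {"delta_pos": [0,0,-1.7],"spin": 0,"hand": 0},
  {"delta_pos": [0,0,0],"spin": 0,"hand": 0},
], force=20)

```text
clock: 8.22
tool_pos: [0.4882, -0.199, 0.0424]
ee_rot: [0.992, 0.128, -0.001, -0.001]
contact_force: [-0.3, 0.9, 0.0]
width: 0.503
gripper_force: 0.0
```

Emit:
apply_moves([
  {"delta_pos": [0,0,0],"spin": 0,"hand": 0.2},
  {"delta_pos": [0,0,0],"spin": 0,"hand": 1},
  {"delta_pos": [0,0,0],"spin": 0,"hand": 1},
  {"delta_pos": [0,0,0],"spin": 0,"hand": 1},
])

```text
clock: 8.72
tool_pos: [0.4894, -0.1999, 0.0441]
ee_rot: [0.992, 0.128, 0.001, 0.0]
contact_force: [0.5, 3.8, 7.0]
width: 0.287
gripper_force: 24.5
```

Emit:
apply_moves([
  {"delta_pos": [0,0,0.5],"spin": 0,"hand": 1},
  {"delta_pos": [0,0,1],"spin": 0,"hand": 1},
  {"delta_pos": [0,0,1],"spin": 0,"hand": 1},
  {"delta_pos": [0,0,1.5],"spin": 0,"hand": 1},
  {"delta_pos": [0,0,3],"spin": 0,"hand": 1},
  {"delta_pos": [0,0,4],"spin": 0,"hand": 1},
  {"delta_pos": [0,0,4],"spin": 0,"hand": 1},
  {"delta_pos": [0,0,0],"spin": 0,"hand": 1},
  {"delta_pos": [0,0,0],"spin": 0,"hand": 1},
], force=30)

```text
clock: 9.85
tool_pos: [0.4886, -0.2, 0.1932]
ee_rot: [0.992, 0.127, -0.0, -0.0]
contact_force: [-0.7, 0.4, -1.9]
width: 0.29
gripper_force: 29.7
```

```bash
python3 - <<'E'
from h import *
s=telemetry.read_state(); m=R.from_quat(s['ee_rot']).as_matrix(); print(s['tool_pos'],np.degrees(np.arctan2(m[1,1],m[0,1])),m[:,2],s['joint_pos'])
im,P=cloud('wrist')
a=cv2.resize(im[180:420,140:420],(700,600))
t=s['tool_pos']
sc,Q=cloud('scene')
i,r,p=pose('scene'); k=r.T@(np.array(t)-p); u,v=int(k[0]/k[2]*i['fx']+i['cx']),int(k[1]/k[2]*i['fy']+i['cy'])
b=sc[max(0,v-50):v+40,max(0,u-50):u+50]; print(u,v)
save('w4.png',np.hstack([cv2.resize(a,(400,343)),cv2.resize(b,(381,343),interpolation=cv2.INTER_CUBIC)]))
E
```

```text
[ 0.48859344 -0.20000159  0.19324889] -75.36034481472959 [-8.60976380e-05  2.41404862e-05 -9.99999996e-01] [-3.88527256e-01  2.79887116e-01 -4.35249675e-02  1.24747307e+00
 -1.02747639e-05  2.49755521e+00]
212 171
```

View pics/w4.png

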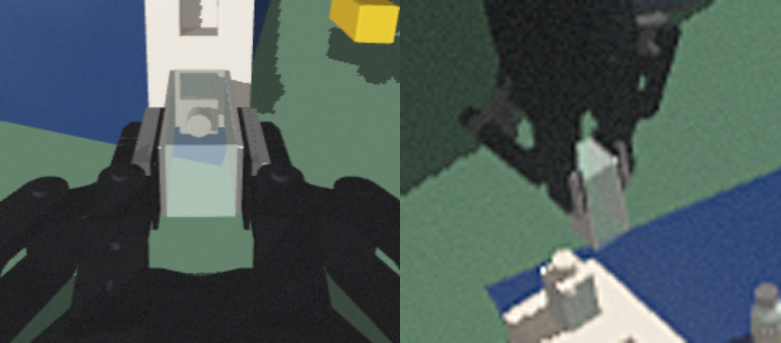

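The cell is held upright between the pads on its frosted sides and is clear of the rack. Next I'll measure where it sits in the hand.

```bash
python3 - <<'E'
from h import *
s=telemetry.read_state(); m=R.from_quat(s['ee_rot']).as_matrix(); t=np.array(s['tool_pos'])
im,P=cloud('wrist'); L=(P-t)@m   # tool coords
for v in range(225,345,8): print(v,L[v,266:296:14].round(4).tolist(),im[v,280])
for b in imaging.spot_in('wrist','check_cell')[:2]: print(b)
for n in ('scene','top'):
    im,Q=cloud(n)
    L2=(Q-t)@m; w=(abs(L2[...,0])<.03)&(abs(L2[...,1])<.012)&(L2[...,2]>-.035)&(L2[...,2]<.06)
    q=L2[w]; print(n,len(q),q.min(0) if len(q) else 0,q.max(0) if len(q) else 0)
    if len(q): print(np.percentile(q,[3,20,50,80,97],axis=0).round(4).tolist())
E
```

```text
225 [[-0.0352, -0.0129, 0.1582], [-0.0347, 0.0015, 0.157], [-0.0349, 0.0159, 0.1575]] [236 232 223]
233 [[0.0114, -0.0065, 0.023], [0.0116, 0.0015, 0.0225], [0.0115, 0.0095, 0.0228]] [127 135 130]
241 [[0.0119, -0.006, 0.0106], [0.0113, 0.0015, 0.0118], [0.0111, 0.0091, 0.0123]] [126 133 128]
249 [[0.0116, -0.0056, 0.0012], [0.0113, 0.0015, 0.0019], [0.0113, 0.0086, 0.0018]] [156 158 150]
257 [[0.0116, -0.0052, -0.0078], [0.0115, 0.0015, -0.0074], [0.0115, 0.0082, -0.0075]] [129 133 127]
265 [[0.0111, -0.0049, -0.0148], [0.0117, 0.0015, -0.0159], [0.0113, 0.0079, -0.0152]] [180 180 170]
273 [[0.0113, -0.0046, -0.0224], [0.0114, 0.0015, -0.0226], [0.011, 0.0076, -0.022]] [180 182 171]
281 [[0.0116, -0.0042, -0.0295], [0.0116, 0.0015, -0.0295], [0.0113, 0.0073, -0.029]] [120 141 156]
289 [[0.0074, -0.0043, -0.0289], [0.0072, 0.0015, -0.0286], [0.008, 0.0073, -0.0298]] [147 167 183]
297 [[0.0041, -0.0043, -0.0298], [0.0033, 0.0015, -0.0285], [0.0043, 0.0074, -0.03]] [172 194 181]
305 [[0.0, -0.0044, -0.0295], [-0.0007, 0.0015, -0.0285], [-0.0005, 0.0075, -0.0287]] [170 192 179]
313 [[-0.0043, -0.0045, -0.029], [-0.004, 0.0015, -0.0294], [-0.0042, 0.0075, -0.0292]] [171 194 180]
321 [[-0.0082, -0.0045, -0.0293], [-0.008, 0.0015, -0.0296], [-0.0084, 0.0076, -0.0291]] [170 193 176]
329 [[-0.0131, -0.0046, -0.0284], [-0.0123, 0.0015, -0.0294], [-0.0127, 0.0077, -0.0289]] [170 194 177]
337 [[-0.2035, -0.0166, 0.1919], [-0.2031, 0.0016, 0.1915], [-0.2048, 0.0199, 0.1935]] [ 99 129 107]
{'box': [368.8, 171.2, 420.8, 211.4], 'confidence': 0.89}
{'box': [251.2, 225.5, 310.2, 332.0], 'confidence': 0.58}
scene 268 [-0.01529655 -0.01198521 -0.03248655] [0.01386699 0.01198224 0.03142542]
[[-0.0103, -0.0111, -0.0315], [0.0032, -0.0066, -0.0295], [0.0104, 0.0001, -0.008], [0.0116, 0.0084, 0.0168], [0.0128, 0.0116, 0.0276]]
top 0 0 0
```

Emit:
apply_moves([
  {"delta_pos": [0,0,2.5],"spin": 0,"hand": 1},
  {"delta_pos": [0.6,4.0,0],"spin": 6,"hand": 1},
  {"delta_pos": [0.6,4.0,0],"spin": 6,"hand": 1},
  {"delta_pos": [0.6,4.0,0],"spin": 6,"hand": 1},
  {"delta_pos": [0.6,4.0,0],"spin": 6,"hand": 1},
  {"delta_pos": [0.6,4.0,0],"spin": 6,"hand": 1},
  {"delta_pos": [0.6,4.0,0],"spin": 6,"hand": 1},
  {"delta_pos": [0.6,4.0,0],"spin": 6,"hand": 1},
  {"delta_pos": [0.6,4.0,0],"spin": 6,"hand": 1},
  {"delta_pos": [0.6,4.0,0],"spin": 6,"hand": 1},
])

```text
clock: 11.4
tool_pos: [0.5427, 0.1613, 0.218]
ee_rot: [0.825, 0.565, -0.0, -0.0]
contact_force: [-0.4, -0.5, -1.3]
width: 0.29
gripper_force: 29.7
```

Emit:
apply_moves([
  {"delta_pos": [0.4,3.0,0],"spin": 4,"hand": 1},
  {"delta_pos": [0.3,1.6,0],"spin": 3.4,"hand": 1},
  {"delta_pos": [0,0,0],"spin": 0,"hand": 1},
  {"delta_pos": [0,0,0],"spin": 0,"hand": 1},
])

```text
clock: 11.9
tool_pos: [0.5497, 0.205, 0.2183]
ee_rot: [0.788, 0.615, -0.0, 0.0]
contact_force: [0.0, -1.1, -1.0]
width: 0.289
gripper_force: 29.7
```

```bash
cat > chk.py <<'E'
from h import *
import sys
s=telemetry.read_state(); m=R.from_quat(s['ee_rot']).as_matrix(); t=np.array(s['tool_pos']); print(s['clock'],t,np.degrees(np.arctan2(m[1,1],m[0,1])))
im,P=cloud('wrist'); save(sys.argv[1],im); L=(P-t)@m
o=np.array([.5524,.2137]); x=np.array([.9706,-.2408]); y=np.array([.2408,.9706])
w=(abs(L[...,0])<.02)&(abs(L[...,1])<.02)&(abs(L[...,2]+.0293)<.003); q=P[w]
print('cell top n',len(q),'z',np.median(q[:,2]))
rec=cv2.minAreaRect((q[:,:2]*1000).astype(np.float32)); print(rec)
c=np.array(rec[0])/1000
print('cell local to lamp',x@(c-o),y@(c-o)+.008,'TCP local',x@(t[:2]-o),y@(t[:2]-o)+.008)
q=P[(P[...,2]>.1)&(P[...,2]<.128)&(abs((P[...,:2]-o)@x)<.06)&((P[...,:2]-o)@y>.09)]; r=cv2.minAreaRect((q[:,:2]*1000).astype(np.float32)); h=np.array(r[0])/1000
print('house',r,'local x',x@(h-o))
E
python3 chk.py w5.png
```

```text
11.9 [0.54973747 0.20499368 0.21826872] -14.05604553061927
cell top n 3432 z 0.24750751296076307
((549.1633911132812, 202.78671264648438), (26.42757225036621, 39.6205940246582), 75.84871673583984)
cell local to lamp -0.0005135329907226348 -0.003371812125244138 TCP local -0.00048776899601083877 -0.0010914906801481866
house ((579.294189453125, 325.1988220214844), (48.834476470947266, 80.1870346069336), 75.67962646484375) local x -0.0007454160595702597
```

Emit:
apply_moves([
  {"delta_pos": [0,0,-2],"spin": 0,"hand": 1},
  {"delta_pos": [0,0,-2.5],"spin": 0,"hand": 1},
  {"delta_pos": [0,0,-2.5],"spin": 0,"hand": 1},
  {"delta_pos": [0,0,-2.5],"spin": 0,"hand": 1},
  {"delta_pos": [0,0,-1.5],"spin": 0,"hand": 1},
  {"delta_pos": [0,0,-0.8],"spin": 0.1,"hand": 1},
  {"delta_pos": [0,0,0],"spin": 0,"hand": 1},
  {"delta_pos": [0,0,0],"spin": 0,"hand": 1},
  {"delta_pos": [0,0,0],"spin": 0,"hand": 1},
  {"delta_pos": [0,0,0],"spin": 0,"hand": 1},
])

```text
clock: 13.2
tool_pos: [0.5499, 0.2061, 0.1006]
ee_rot: [0.787, 0.617, 0.0, 0.0]
contact_force: [-0.7, -0.7, 0.2]
width: 0.286
gripper_force: 29.8
```

```bash
python3 chk.py w6.png; python3 - <<'E'
from h import *
im,P=cloud('scene'); a=cv2.resize(im[105:225,300:460],(480,360),interpolation=cv2.INTER_CUBIC); w=cv2.imread('pics/w6.png')[:,:,::-1][:360,120:430]
save('w7.png',np.hstack([w,a]))
E
```

```text
13.2 [0.54992169 0.20606532 0.10064648] -13.852473192179481
cell top n 3443 z 0.12990616856447904
((549.0743408203125, 203.60690307617188), (26.787975311279297, 39.70437240600586), 75.43734741210938)
cell local to lamp -0.0007974670605468988 -0.002597178604736329 TCP local -0.0005670196292966013 -7.001136174361253e-06
house ((575.287109375, 309.52606201171875), (17.123626708984375, 76.51502227783203), 76.38582611083984) local x -0.0008606873730468219
```

View pics/w7.png

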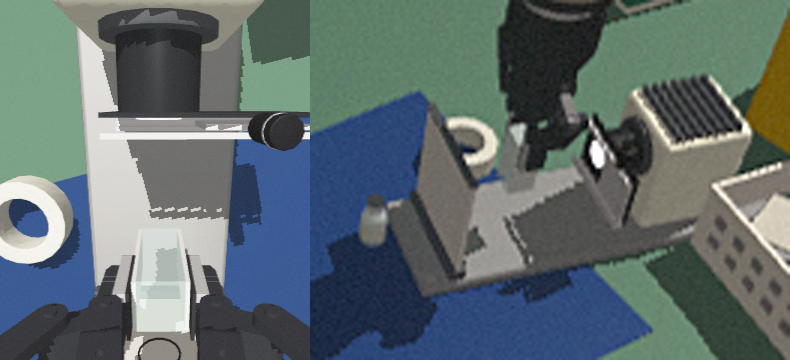

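The cell hangs mid-gap. In the left half, its columns (133–190) are centred over the screen ring (about column 159) and under the barrel (about column 158). The knob is off to the side at (275,132), and the right half shows the lens uncovered. Top z is 0.130, so the foot is at 0.070, and nothing is touching. I'm handing it in.

```bash
python3 -c "
from cell import order; print(order.job_done())"
```

```text
the job is handed in; nothing more can be done
None
```

I slid the shutter fully open and handed the job in with the check cell held steady by its frosted faces in the middle of the beam; by my measurements it is within about 1 mm of centre and within limits, but no verdict came back.

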